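Tip-test two sealed housings and reject the rattler

ROBOT

A 6-joint arm with a two-finger parallel gripper is mounted at the origin on the work surface. World frame = base frame: x ahead of the robot, y to its left, z up, the work surface at z = 0. Lengths are in m, angles in rad, forces in N, time in s.
With the tool pointing down it reaches from about 0.35 to 0.975 m from the base axis. Payload 7.1 kg.
Tool frame: the origin (TCP) lies midway between the tips of the shut fingers; the grasp point (between the pads) lies 19 mm behind it; z points along the fingers, x is the direction in which the jaws open and shut, and the axes are right-handed (so a half turn about z gives the same grasp; the last joint's range is limited). The gripper opens to 88 mm and grips with 3 to 60 N. Pads are 20 mm wide; open, the fingers measure 115 mm over their backs; the gripper's body (75 mm by 178 mm) begins 61 mm behind the grasp point.
Start: joints at [1.279, 0.423, 1.63, -0, 1.089, -0.019], TCP at [0.168, 0.602, 0.223] pointing down, gripper open.
Joint ranges: [-3, 3], [-0.9, 2.11], [0.09, 2.58], [-1.31, 4.45], [0.11, 2.69], [-2.54, 2.54]. Speed limits (rad/s): [2.39, 2.39, 3.01, 3.14, 3.14, 3.14].

INTERFACE

Orientations are given as a unit quaternion [w, x, y, z].
In Python, from station import move_pose, movel, movej, command_gripper, wait, inverse_kinematics, read_camera, camera_info, MotionError, job_done, get_time, get_joint_pos, get_qvel, get_effort, get_tcp_pos, get_ee_rot, get_ft_force, get_ft_torque, get_grip_width gives the robot as it stands. Calls block until the motion is done:
- move_pose(position, orientation): joint-space move of the TCP to a pose.
- movel(position, frame=None, v=0.15, until_force=None): straight line of the TCP; frame=None keeps the orientation; v is the mean speed in m/s. With until_force (N) it stops when the force on the tool has changed by that much, and returns True; else False.
- movej(angles): joint-space move.
- command_gripper(opening): opening from 0.0 (shut) to 1.0 (fully open); the grip force is fixed at half the most; returns when the fingers have stopped.
- wait(seconds).
- inverse_kinematics(position, orientation): joint angles nearest the present ones, or None.
- read_camera(name): name is "side" or "top"; returns the picture (384x512x3 uint8, red, green, blue); there is no depth.
- camera_info(name): a dict with "intrinsics" (3x3 intrinsics, pixels), "dist" ([k1, k2, p1, p2, k3] as OpenCV has them; the pictures are not rectified), "T" (4x4, takes a point from camera to world coordinates). Camera axes: x right, y up, looking along -z (the intrinsics and any distortion apply to the point x, -y, -z); pixel columns grow to the right and rows downward; lengths in m; the calibration is good to about 2 mm. A picture is of the moment at which its call begins. camera_info takes no time and is no camera call.
A pose or a line that the arm cannot do raises MotionError and nothing moves.
- job_done(): hands the job in, once; it reports no verdict.
Readings, each from a call of its own:
- get_time(): time.
- get_joint_pos(): joint angles.
- get_qvel(): joint speeds.
- get_effort(): joint torques, N m.
- get_tcp_pos(): TCP position.
- get_ee_rot(): TCP orientation.
- get_ft_force(): force on the tool from outside, world axes, zero at the start.
- get_ft_torque(): the same for the moment, N m.
- get_grip_width(): opening from 0.0 (shut) to 1.0 (fully open).
Only numpy, scipy, OpenCV 4.12 (cv2) and the standard library are available. Lean on these libraries where they do the work, as an engineer would, in place of code of your own. Each camera call takes 0.05 s, during which the arm holds its last target. There are 200 camera calls.

TASK

Two closed instrument housings sit in the spring cradles of the tip-test stand, and one of them has a loose core inside. Tip the robot's left one first and then the right one by pressing down the end nearest the robot, fully down for a second and then letting go: the sound one comes back up, the one with the loose core stays tipped. Take the loose one out and set it down flat in the grey reject tray without dropping it, and leave the sound one sitting level in its cradle.

Things in the scene. Friction and masses are not known exactly. Their poses are not given: they have to be found in the camera images.
- housing_a_center (a point): Housing A: closed aluminium bar 132 x 40 x 36 mm (x long, y wide, z high), dark end caps, 0.55 kg. Point: its centre; x points away from the robot, y to the robot's left, z up through the flat top. It starts in the left or the right cradle of the stand, centre 71 mm above the table. Looks just like B. Whichever is loose balances 22 mm from its centre towards the low end once tipped.
- housing_b_center (a point): Housing B: closed aluminium bar 132 x 40 x 36 mm (x long, y wide, z high), dark end caps, 0.55 kg. Point: its centre; x points away from the robot, y to the robot's left, z up through the flat top. It starts in the left or the right cradle of the stand, centre 71 mm above the table. Looks just like A. Press a housing on its top, 50 mm from the centre on the robot's side (-x), with 2 to 6 N.
- stand: Fixed tip-test stand, base 180 x 250 mm, origin under its centre; cradles at y +70 and -70 mm. Each rocks about a crosswise line through the housing's centre; its near end tips down 0.22 rad to a stop (pressed spot sinks about 9 mm), the far end cannot; its spring lifts a sound housing level in 1.5 s. Walls 12 mm high hold only the last 20 mm of each end: between, the sides are free to grip and it lifts straight out.
- tray: the reject tray: a fixed open grey plastic tray, 210 x 140 mm outside (x by y), walls 5 mm thick and 28 mm high, floor 5 mm thick. Origin at the centre of its underside, on the table; x along its length, z up.
Things that resemble listed ones, but are neither listed nor needed, are in the scene too. What is shaped like the part that bears housing_b_center but pink is not meant.

How it is judged:
By the outcome, as a careful person would: the job done as asked, in the order asked, and still so for the second after the job is handed in, with the robot touching nothing.
It also fails if it takes over 64 s, if anything falls off the work surface, if the arm or the gripper's body presses on something with over 40 N, if the wrist force passes 120 N, or if a joint passes its speed limit or range.

## Working session

There is one attempt and no reset: what is moved stays moved. The work goes in short steps, each a Python script; the robot and the scene stay as the last script left them, time stands still between calls to the robot, and variables do not carry over. Pictures are saved under pics/ and viewed, on a budget of 10 in all, crops included, one or two more only if the job needs it, and the job is handed in when it is done.

```bash
mkdir -p pics; ls
python3 - <<'E'
from station import *
import cv2,numpy as np
for n in("top","side"):
    im=read_camera(n); cv2.imwrite(f"pics/{n}0.png",im[:,:,::-1]); i=camera_info(n); print(n,np.round(i["intrinsics"],1).tolist(),np.round(i["dist"],3),np.round(i["T"],3).tolist())
print(get_time(),get_ee_rot(),get_tcp_pos())
E
```

```text
pics
top [[359.4, 0.0, 255.8], [0.0, 359.4, 187.4], [0.0, 0.0, 1.0]] [-0.088  0.     0.     0.     0.   ] [[0.03, 0.984, -0.177, 0.39], [-0.999, 0.034, 0.019, 0.037], [0.024, 0.176, 0.984, 0.986], [0.0, 0.0, 0.0, 1.0]]
side [[350.8, 0.0, 257.1], [0.0, 350.8, 201.2], [0.0, 0.0, 1.0]] [0.038 0.    0.    0.    0.   ] [[0.75, 0.363, -0.553, 0.115], [-0.662, 0.394, -0.638, -0.48], [-0.014, 0.844, 0.535, 0.497], [0.0, 0.0, 0.0, 1.0]]
0.1 [ 3.99345194e-04  7.96697965e-01  6.04377281e-01 -5.43255086e-04] [0.16823864 0.60142235 0.22201245]
```

View pics/top0.png

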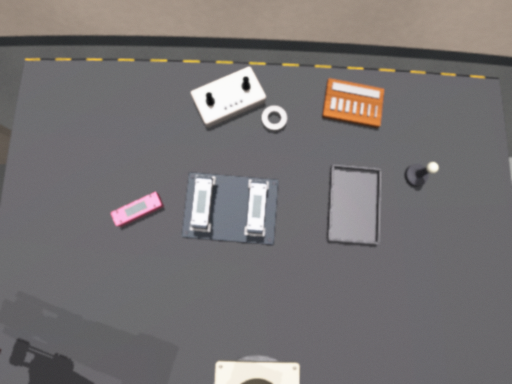

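View pics/side0.png

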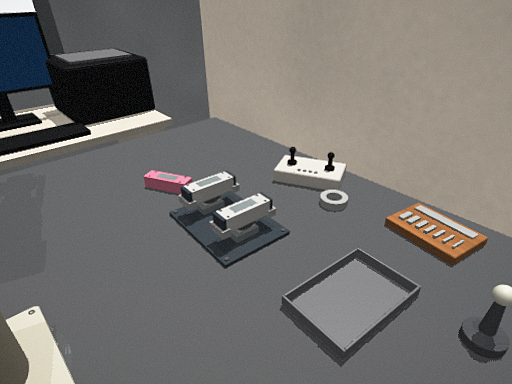

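The top picture shows the stand at (231,208), with a silver bar in the left cradle at (202,203) and one in the right at (257,208). The tray is at (355,205). Things that could be confused with a housing are the pink bar (137,209), the white joystick box (229,97) and the orange panel (354,103). I choose the two silver bars in the stand, and the side view agrees: (210,188) and (245,213). Next I'll measure them and check in one crop.

```bash
cat > h.py <<'E'
from station import *
import cv2,numpy as np
def ray(n,uv):
    c=camera_info(n);p=cv2.undistortPoints(np.array([[uv]],float),c["intrinsics"],np.array(c["dist"],float))[0,0]
    T=np.array(c["T"]);return T[:3,3],T[:3,:3]@np.array([p[0],-p[1],-1])
def onz(n,uv,z):
    o,d=ray(n,uv);return o+d*(z-o[2])/d[2]
def proj(n,P):
    c=camera_info(n);T=np.array(c["T"]);p=T[:3,:3].T@(np.array(P)-T[:3,3])
    return cv2.projectPoints(np.array([[p[0],-p[1],-p[2]]]),np.zeros(3),np.zeros(3),c["intrinsics"],np.array(c["dist"],float))[0][0,0]
def save(n,name,box,k):
    im=read_camera(n);x0,y0,x1,y1=box
    cv2.imwrite("pics/"+name,cv2.resize(im[y0:y1,x0:x1,::-1],None,fx=k,fy=k,interpolation=cv2.INTER_CUBIC));return im
E
python3 - <<'E'
from h import *
im=cv2.imread("pics/top0.png");hsv=cv2.cvtColor(im,cv2.COLOR_BGR2HSV)
out=im.copy()
def comps(m,box,n):
    x0,y0,x1,y1=box;mm=np.zeros_like(m);mm[y0:y1,x0:x1]=m[y0:y1,x0:x1]
    cs=sorted(cv2.findContours(mm,cv2.RETR_EXTERNAL,cv2.CHAIN_APPROX_NONE)[0],key=cv2.contourArea)[::-1][:n]
    return cs
m=((hsv[...,2]>110)*255).astype('uint8')
big=[]
for c in comps(m,(180,165,285,250),2):
    r=cv2.minAreaRect(c);b=cv2.boxPoints(r);W=np.array([onz("top",q,.089)[:2] for q in b])
    print("housing px",np.round(r[0],1),np.round(r[1],1),cv2.contourArea(c),"ctr",W.mean(0).round(4)); print(W.round(4).tolist()); big.append(b)
# tray
g=im[160:250,322:392].astype(int);print(g.mean(2).astype(int)[45,::2],g.mean(2).astype(int)[::3,33])
print(im[228,180:285:4].tolist())
x0,y0=175,160
cr=cv2.resize(im[y0:255,x0:395],None,fx=3.6,fy=3.6,interpolation=cv2.INTER_CUBIC)
for b in big: cv2.polylines(cr,[np.int32((b-[x0,y0]+.5)*3.6)],True,(0,255,0),1)
cv2.imwrite("pics/crop1.png",cr)
E
```

```text
housing px [232. 207.] [ 84. 104.] 8668.0 ctr [0.5012 0.0777]
[[0.6028, 0.2155], [0.6123, -0.0512], [0.399, -0.0549], [0.3906, 0.2016]]
[108 108 106  75 109 155 168 169 168 168 167 165 166 165 165 164 164 163
 162 159 161 159 160 159 161 159 154  90  94 129 109 109 107 110 110] [109 109 127  66 146 163 164 163 163 164 164 161 163 163 163 164 164 163
 164 161 162 163 164 161 162 163 163 139  74 107]
[[111, 108, 110], [134, 123, 118], [145, 136, 131], [183, 181, 185], [109, 105, 106], [106, 103, 103], [98, 93, 91], [174, 175, 178], [98, 91, 87], [132, 122, 116], [133, 124, 118], [132, 122, 116], [134, 123, 116], [133, 121, 117], [132, 121, 116], [131, 120, 115], [171, 167, 166], [236, 233, 233], [245, 242, 242], [248, 246, 245], [247, 245, 245], [176, 173, 173], [130, 121, 115], [128, 117, 113], [109, 105, 107], [112, 109, 110], [112, 109, 110]]
```

View pics/crop1.png

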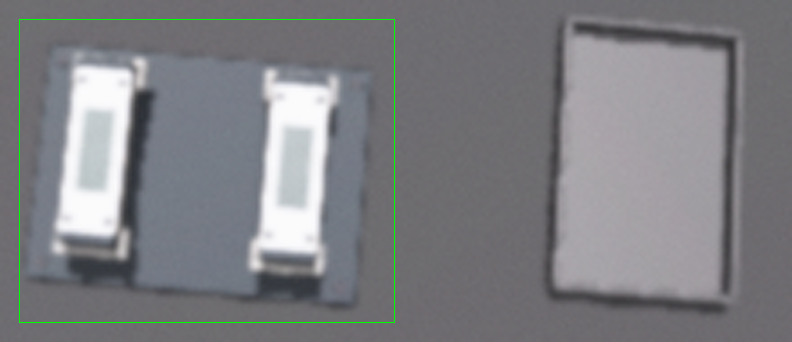

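The crop shows both silver housings sitting level in the cradles: left at about (202,203), right at (257,207). The base outline and the tray rim are clear too. My threshold was too low, so I'll tighten it.

Run:
```python
from h import *
im=cv2.imread("pics/top0.png");v=im.astype(int)
x0,y0,x1,y1=180,165,285,250
def big(m,n):
    m=m.astype('uint8')*255
    return sorted(cv2.findContours(m,cv2.RETR_EXTERNAL,cv2.CHAIN_APPROX_NONE)[0],key=cv2.contourArea)[::-1][:n]
sub=v[y0:y1,x0:x1]
def rep(c,z,name):
    b=cv2.boxPoints(cv2.minAreaRect((c+[x0,y0]).astype(np.float32)));W=np.array([onz("top",q,z)[:2] for q in b])
    e=W[1]-W[0],W[2]-W[1];L=max(e,key=np.linalg.norm);
    print(name,"px",b.mean(0).round(1),"ctr",W.mean(0).round(4),"size",[round(float(np.linalg.norm(q)),4) for q in e],"ang",np.degrees(np.arctan2(L[1],L[0])).round(2))
for c in big(sub.min(2)>225,2): rep(c,.089,"top")
# label (greenish grey) on top
for c in big((sub[...,1]-sub[...,2]>5)&(sub.min(2)>150),2): rep(c,.089,"label")
m=((sub[...,0]-sub[...,2])>7)|(sub.min(2)>130)
m=cv2.morphologyEx(m.astype('uint8'),cv2.MORPH_CLOSE,np.ones((9,9)))
rep(big(m,1)[0],.008,"base")
T=np.array([[566,17],[742,36],[735,303],[550,294]])/3.6+[175,160]-.4
W=np.array([onz("top",q,.028)[:2] for q in T]);print("tray",W.round(3).tolist(),W.mean(0))
f=big((v[160:250,322:392].mean(2)>140),1)[0];x0,y0=322,160;rep(f,.005,"floor")
# label corners in side view
s=cv2.imread("pics/side0.png").astype(int)[165:240,170:285];x0,y0=170,165
for c in big((s[...,1]-s[...,2]>5)&(s.min(2)>90),4):
    (u,w),_,_=cv2.minAreaRect(c);print("side lab",u+x0,w+y0,cv2.contourArea(c),onz("side",(u+x0,w+y0),.089).round(4))
```

```text
top px [200.9 201.4] ctr [0.5112 0.1565] size [0.1148, 0.0386] ang -2.87
top px [256.2 206.2] ctr [0.5038 0.0171] size [0.1147, 0.0393] ang -2.12
label px [201.  201.2] ctr [0.5114 0.1562] size [0.056, 0.0191] ang -1.83
label px [256.5 206. ] ctr [0.504  0.0163] size [0.0518, 0.0194] ang -2.23
base px [228.4 207.7] ctr [0.508  0.0914] size [0.183, 0.2679] ang -92.75
tray [[0.634, -0.19], [0.625, -0.328], [0.42, -0.317], [0.423, -0.177]] [ 0.5255087  -0.25303972]
floor px [352.9 205.8] ctr [ 0.5252 -0.2547] size [0.1968, 0.1307] ang -3.14
side lab 242.60353088378906 205.2458839416504 124.5 [0.5037 0.0154 0.089 ]
side lab 208.4000015258789 180.69999885559082 76.5 [0.512  0.1546 0.089 ]
side lab 173.0 177.5 10.0 [0.4577 0.2267 0.089 ]
side lab 182.0 173.5 1.0 [0.4849 0.2299 0.089 ]
```

```bash
cat >> h.py <<'E'
YAW=-0.052
L=np.array([.5116,.1556]);R=np.array([.5039,.0160]);TR=np.array([.5253,-.2538])
ex=np.array([np.cos(YAW),np.sin(YAW)])
PHI=np.pi/2+YAW
Q=[0,np.cos(PHI/2),np.sin(PHI/2),0]
def press(c):
    p=c-.05*ex
    move_pose([*p,.16],Q); movel([*p,.097],v=.1); wait(.2)
    f0=get_ft_force()[2]
    hit=movel([*p,.070],v=.010,until_force=3.8)
    print("hit",hit,"z",get_tcp_pos()[2],"df",get_ft_force()[2]-f0,get_time())
    return p,f0
E
python3 - <<'E'
from h import *
command_gripper(0.0)
p,f0=press(L)
for _ in range(3):
    wait(.1);print(get_tcp_pos()[2].round(4),round(get_ft_force()[2]-f0,2),get_time())
z=get_tcp_pos()[2]
if z<.083:
    wait(.9);print("held",get_ft_force()[2]-f0)
    movel([*p,.13],v=.1); wait(.5); print(get_time())
    a=read_camera("side");wait(1.2);b=read_camera("side")
    cv2.imwrite("pics/L.png",cv2.resize(np.vstack([x[160:245,165:295,::-1] for x in(a,b)]),None,fx=3.4,fy=3.4))
E
```

```text
hit True z 0.08734232802318329 df 0.11054618890956469 5.575
0.0874 0.15 5.675
0.0874 0.45 5.775
0.0874 0.4 5.875
```

The line stopped early, near first contact and with hardly any steady force. I'll go on in small steps.

```bash
cat > pr.py <<'E'
from h import *
def push(c,f0,name):
    p=c-.05*ex
    z=get_tcp_pos()[2]
    while z>.068:
        z-=.001 if z>.0805 else .0005
        movel([*p,z],v=.008); f=np.mean([get_ft_force()[2] for _ in range(3)])-f0
        print(round(z,4),get_tcp_pos()[2].round(4),round(f,2),round(get_time(),2))
        if f>3.6: break
    for _ in range(6): wait(.2);print(round(get_ft_force()[2]-f0,2),end=" ")
    a=read_camera("side")
    movel([*p,.13],v=.12); wait(1.6); b=read_camera("side");t=read_camera("top")
    cv2.imwrite("pics/"+name,cv2.resize(np.vstack([x[160:245,165:295,::-1] for x in(a,b)]),None,fx=3.4,fy=3.4))
    cv2.imwrite("pics/t"+name,t[:,:,::-1]);print(get_time(),get_ft_force())
E
python3 - <<'E'
from pr import *
print(get_ft_force()); push(L,get_ft_force()[2]-.4,"L.png")
E
```

```text
[0.27864586 0.80141605 1.64600082]
0.0864 0.0862 0.66 6.19
0.0854 0.0853 0.37 6.47
0.0844 0.0843 0.1 6.74
0.0834 0.0833 0.45 7.02
0.0824 0.0824 0.97 7.29
0.0814 0.0814 1.22 7.57
0.0804 0.0804 1.03 7.84
0.0799 0.08 2.54 8.09
0.0794 0.0797 7.0 8.34
6.86 6.22 6.13 5.93 7.26 7.0 11.8667 [-0.36019255 -0.69414418 -0.44761958]
```

View pics/L.png

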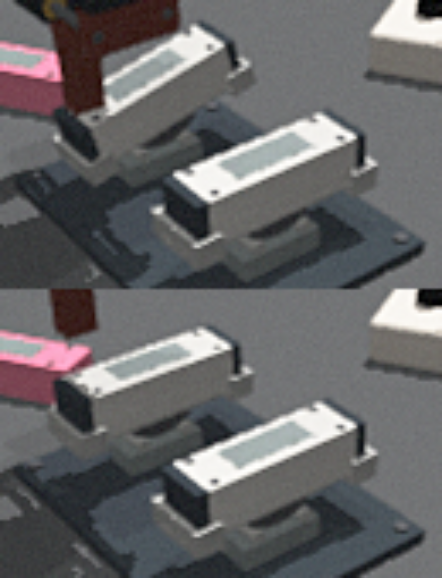

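The top half shows the left housing tipped fully down under the finger at crop (75,70). The bottom half shows it level again after release, so the left one is sound. The force went slightly past the window, so I'll use finer steps on the right one.

```bash
sed -i 's/else .0005/else .00025/; s/np.mean(\[get_ft_force()\[2\] for _ in range(3)\])/favg()/; s/f>3.6/f>2.7/; s/v=.008/v=.01/' pr.py
sed -i '1a def favg():\n    s=[]\n    for _ in range(5): wait(.01);s.append(get_ft_force()[2])\n    return np.mean(s)' pr.py
python3 - <<'E'
from pr import *
p=R-.05*ex
move_pose([*p,.13],Q); movel([*p,.092],v=.06); wait(.3); f0=favg(); movel([*p,.0815],v=.012); print(f0,get_time())
push(R,f0,"R.png")
E
```

```text
-0.15306658825791922 14.6333
0.0803 0.0804 0.38 14.94
0.0801 0.0802 1.26 15.23
0.0798 0.08 3.2 15.53
4.0 4.74 4.93 4.25 3.91 5.24 19.0417 [-0.11710407 -0.1247014   0.43372275]
```

View pics/R.png

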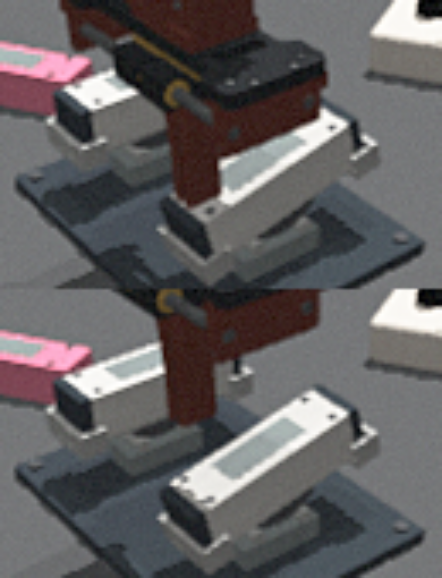

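The top half shows the right housing pressed down. The bottom half shows it still tipped after release, with its near end low at crop (185,510). So the right one is the loose one, and the left is level. I'll grip the right one near its balance point, level it in place, and lift it.

```bash
cat >> pr.py <<'E'
from scipy.spatial.transform import Rotation
ey=np.array([-ex[1],ex[0],0]);e3=np.array([*ex,0])
def pose(c,th,s=-.022,h=-.015):
    a=np.cos(th)*e3+np.sin(th)*np.array([0,0,1]);n=-np.sin(th)*e3+np.cos(th)*np.array([0,0,1])
    q=Rotation.from_matrix(np.c_[ey,np.cross(-n,ey),-n]).as_quat()
    return np.array(c)+s*a+h*n,[q[3],*q[:3]],n
E
python3 - <<'E'
from pr import *
c=[*R,.071]
p,q,n=pose(c,.22)
movel(get_tcp_pos()+[0,0,.04],v=.2); command_gripper(.85)
move_pose(p+.07*n,q); movel(p,v=.08); print(get_time(),get_ft_force())
command_gripper(0.0); print("w",get_grip_width(),get_ft_force(),get_tcp_pos()-p,get_time())
c[2]+=.002; p2,q2,_=pose(c,0)
movel(p2,frame=q2,v=.02); print(get_ft_force(),get_ft_torque())
movel(p2+[0,0,.03],v=.05); im=read_camera("side"); movel(p2+[0,0,.1],v=.12)
print("w",get_grip_width(),get_ft_force(),get_ft_torque(),get_time())
im2=read_camera("side")
cv2.imwrite("pics/lift.png",cv2.resize(np.vstack([x[100:245,165:295,::-1] for x in(im,im2)]),None,fx=2,fy=2))
E
```

```text
22.0917 [-1.11961722  0.47562887 -0.01327475]
w 0.45473650368733426 [-0.79457893  0.90714595  2.937873  ] [4.26155192e-05 7.15575190e-05 1.04929499e-04] 22.725
[ 2.16465453 -0.53393634 -4.36396344] [-0.02829038 -0.41488223 -0.04685305]
w 0.45292346011515905 [-0.36291562  0.19837487 -4.95675132] [ 0.03399578  0.04232039 -0.00319469] 24.7833
```

View pics/lift.png

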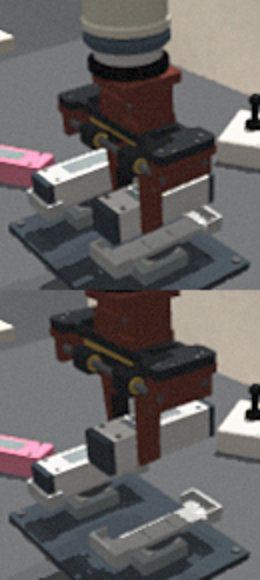

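The housing is held level between the pads (width 40 mm, load about 5 N). The right cradle is empty and the left housing is still level. Now I'll place it in the tray.

Run:
```python
from pr import *
p,q,_=pose([*TR,.023],0)
move_pose(p+[0,0,.14],q); movel(p+[0,0,.006],v=.09); wait(.2); f0=favg(); print(f0,get_time())
z=p[2]+.006
while z>p[2]-.003:
    z-=.0007; movel([p[0],p[1],z],v=.015); f=favg()-f0; print(round(z-p[2],4),round(f,2))
    if f>2: break
wait(.2); print("w",get_grip_width(),get_time())
im=read_camera("side"); cv2.imwrite("pics/place.png",cv2.resize(im[200:370,260:460,::-1],None,fx=2,fy=2))
```

```text
-5.199320788613183 27.7667
0.0053 -0.06
0.0046 -0.18
0.0039 0.06
0.0032 -0.4
0.0025 -0.13
0.0018 -0.06
0.0011 -0.11
0.0004 5.7
w 0.45535428060599115 30.3
```

View pics/place.png

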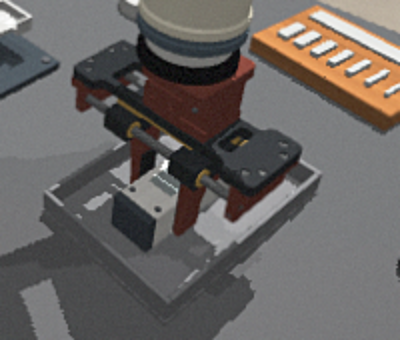

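The housing is down on the tray floor (near cap at crop (135,222)), with clear room to the walls. I'll release with a limited opening and back away.

Run:
```python
from pr import *
command_gripper(.62); p=get_tcp_pos(); movel(p+[0,0,.15],v=.12)
movel([.40,-.10,.24],v=.2); wait(.5)
a=read_camera("side");t=read_camera("top")
cv2.imwrite("pics/end.png",np.vstack([cv2.resize(a[150:360,150:440,::-1],(580,420)),cv2.resize(t[160:250,175:395,::-1],(440,180),interpolation=cv2.INTER_CUBIC).copy() if 0 else cv2.copyMakeBorder(cv2.resize(t[160:250,175:395,::-1],(440,180)),0,0,0,140,0)]))
print(get_time())
```

```text
33.9667
```

View pics/end.png

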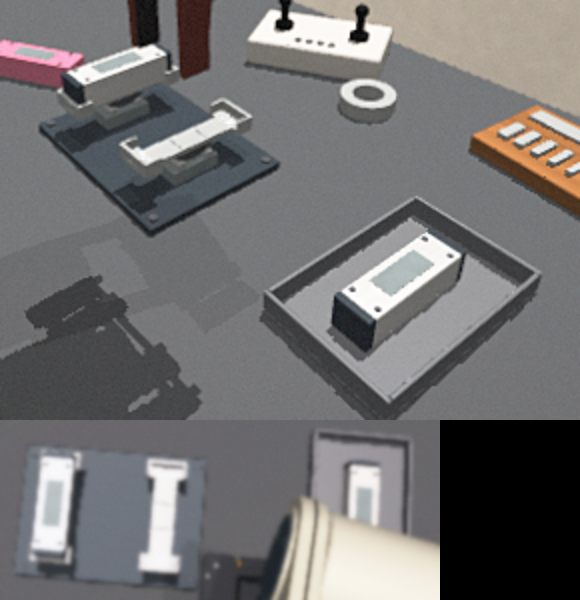

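The housing lies flat in the middle of the tray at (400,290). The sound one sits level in the left cradle at (118,75), and the gripper is clear of everything.

```bash
python3 -c "
from station import *
job_done();print(get_time())"
```

```text
the job is handed in; nothing more can be done
the job is handed in; nothing more can be done
```

The loose housing was the right one. It now lies flat in the grey reject tray, and the sound left one sits level in its cradle. I handed the job in at about 34 s of the 64 s allowed.

- **Tests:** I pressed the left housing first. It went fully down for over a second and came back level. The right one, pressed the same way, stayed tipped.
- **Removal:** I gripped the right housing at its balance point, levelled it in the cradle and lifted it out. I lowered it until it touched the tray floor before letting go.
- **Last checks:** The final pictures show the housing flat near the middle of the tray, the left one level, the right cradle empty and the gripper clear of everything.

**What went off plan:** The first press on the left housing stopped early at contact, at near-zero force, so I continued it in small steps. That press then read about 6–7 N at the stop, slightly over the 2–6 N advised, and the readings were noisy by about 1 N. The right press read about 4–5 N.

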